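Sweep loose screw caps off the lab tray into the catch pan

ROBOT

A 7-joint arm with a two-finger parallel gripper is mounted at the origin on the work surface. World frame = base frame: x ahead of the robot, y to its left, z up, the work surface at z = 0. Lengths are in m, angles in rad, forces in N, time in s.
With the tool pointing down it reaches from about 0.4 to 0.85 m from the base axis. Payload 4.5 kg.
Tool frame: the origin (TCP) lies at the very end of the fingers, on their centre line; the grasp point (between the pads) lies 19 mm behind it; z points along the fingers, y is the line along which they close (so a half turn about z gives the same grasp; the last joint's range is limited). The gripper opens to 85 mm and grips with 20 to 120 N. Pads are 22 mm wide; open, the fingers measure 114 mm over their backs; the gripper's body (76 mm by 85 mm) begins 54 mm behind the grasp point. The pads swing forward as they close: fully open they stand 13 mm farther back than shut.
Start: joints at [1.293, 0.689, -0.195, 1.565, 0.157, 0.902, -0.215], TCP at [0.192, -0.595, 0.231] pointing down, gripper open.
Joint ranges: [-3.01, 3.01], [-0.46, 2.08], [-1.47, 1.51], [0.13, 2.56], [-1, 4.14], [0.04, 2.09], [-2.66, 2.66]. Speed limits (rad/s): [2.57, 2.57, 3.14, 3.14, 3.14, 3.14, 3.14].

INTERFACE

Orientations are given as a 3x3 rotation matrix whose columns are the frame's x, y, z axes.
In Python, from bench import ctrl gives the robot as it stands. The module is installed in compiled form; this text tells all that it offers.
- The arm moves only by the shell command python3 -m jog 'ROWS' [OPENING] [FORCE]. ROWS is JSON, a list of rows, each a list of 4 numbers: the shift along the tool's x, y, z in mm, then the turn about the tool's z in rad. A call has 1 to 12 rows; each row is the pose to reach, as a shift and turn from the pose commanded when the call began, along the tool's axes at that moment; what a row does not reach only later rows make up. A row lasts 1/12 s, in which the tool goes at most 41.7 mm and 7.16 degrees, less where a joint would pass 70% of its speed; a pose out of reach is approached as far as the arm can. A call with a gripper value outside its range is refused whole. OPENING is the closure, from 0 (fully open) to 1 (shut), set as the call begins (- or left out, the last holds). The fingers move at their own pace and stop on an object; FORCE is the grip in N (left out, the last holds). Time passes only in rows, so rows that repeat a pose let the fingers close. It gives the time, the measured TCP pose, the force, the opening and the grip force at its end, in the units of the state.
- ctrl.read_state(): the state, without advancing time (a new reading comes with each control period).
- ctrl.snapshot(name): name is "scene" or "top"; returns the picture (480x640x3 uint8, blue, green, red); there is no depth.
- ctrl.get_calibration(name): a dict with "vfov" (degrees; the focal length in pixels is half the picture's height over the tangent of half this angle, whatever the lens; pixels are square), "cx", "cy" (the principal point, pixels), "T" (4x4, takes a point from camera to world coordinates). Camera axes: x right, y down, z forward; pixel columns grow to the right and rows downward; lengths in m; the calibration is good to about 2 mm. A picture is of the moment at which its call begins. get_calibration takes no time and is no camera call.
- ctrl.finish_job(): hands the job in; it is judged then, once.
The state is a dict: "t": time; "q": joint angles; "qd": joint speeds; "tau": joint torques, N m; "eef_pos": TCP position; "eef_rot": TCP orientation; "contact_force": force on the tool from outside, world axes, zero at the start; "moment": the same for the moment, N m; "opening": finger opening in m; "grasp_force": force on a finger pad.
Only numpy, scipy, OpenCV 4.12 (cv2) and the standard library are available. Lean on these libraries where they do the work, as an engineer would, in place of code of your own. Each camera call takes 0.05 s, during which the arm holds its last target. There are 200 camera calls.

TASK

Three loose screw caps are left lying on the steel tray. With the fingers as a broom, sweep all three along the tray and off the open end beside which the low aluminium catch pan stands, so that they drop into the pan. Only push the caps, never pick them up, and leave the two standing vials on the tray, the tube rack at its other end and the reagent bottle where they are.

Things in the scene. Friction and masses are not known exactly. Their poses are not given: they have to be found in the camera images.
- tray: fixed steel tray on a black plinth. Origin: centre of its underside, on the bench. Flat top 60 mm up, 288 mm in its x, 240 mm in its y. A 4 mm thick, 10 mm high lip along both edges at x = +-142 mm; the ends at y = +-120 mm are open. Caps and vials start in five lanes along y, 42 mm or more apart in x (centres), within 104 mm of the middle in x and 55 mm in y
- pan: fixed open aluminium pan on the bench at one open end of the tray (+y or -y: it changes), turned like it. 280 mm in x, 110 mm in y, walls 3 mm thick, 35 mm high, floor 3 mm: rim 25 mm below the tray's top. Origin: centre of its underside, 177 mm from the tray's centre along the tray's y; its near wall is 2 mm from the tray's end
- cap_a: loose white plastic screw cap, a plain ribbed disc 30 mm in diameter and 16 mm high, lying flat on the tray; about 10 to 20 g, slides easily. Origin: centre of its underside. Its yaw means nothing
- cap_b: loose white plastic screw cap, a plain ribbed disc 30 mm in diameter and 16 mm high, lying flat on the tray; about 10 to 20 g, slides easily. Origin: centre of its underside. Its yaw means nothing
- cap_c: loose white plastic screw cap, a plain ribbed disc 38 mm in diameter and 18 mm high, lying flat on the tray; about 10 to 20 g, slides easily. Origin: centre of its underside. Its yaw means nothing
- vial_a: small white capped plastic vial standing upright on the tray, 26 mm in diameter, 48 mm high, about 40 g, easily tipped; origin: centre of its underside. Must stay where it stands
- vial_b: small white capped plastic vial standing upright on the tray, 26 mm in diameter, 48 mm high, about 40 g, easily tipped; origin: centre of its underside. Must stay where it stands
- rack: steel tube rack with clear tubes (one piece, 0.5 kg, loose) on the bench at the tray's other open end, turned like it: 200 mm in x, 60 mm in y, 80 mm high to the tube tops. Origin: centre of its underside, 177 mm from the tray's centre, so 27 mm are free between it and the tray's end. Must stay
- bottle: glass reagent bottle with a blue cap standing on the bench at the robot's right, 68 mm in diameter, 140 mm high, origin: centre of its underside. Must stay
Not all that is in view belongs to the job. What is shaped like the cap_a but green is not meant.

How it is judged:
At the end, for the whole second after the job is handed in: All three caps lie at rest inside the walls of the catch pan, below its rim level or nearly so (undersides less than 50 mm above the bench); both vials, the tube rack and the reagent bottle stand upright (within 0.15 rad) within 10 mm of where they began (x of cap_a in the frame of pan between -0.138 and 0.138 m and y of cap_a in the frame of pan between -0.053 and 0.053 m and height (world z) of each of cap_a, cap_b, cap_c below 0.05 m and linear speed of each of cap_a, cap_b, cap_c below 0.02 m/s and x of cap_b in the frame of pan between -0.138 and 0.138 m and y of cap_b in the frame of pan between -0.053 and 0.053 m and x of cap_c in the frame of pan between -0.138 and 0.138 m and y of cap_c in the frame of pan between -0.053 and 0.053 m and distance of each of vial_a, vial_b, rack, bottle from where it was at the start of the episode below 0.01 m and angle between each of vial_a, vial_b, rack, bottle's own z axis and vertical below 0.15 rad); the robot touches nothing.
It fails at once if a cap is lifted off the tray (more than 12 mm above where it lay) (height (world z) of any of cap_a, cap_b, cap_c above 0.072 m).
It fails at once if a vial, the tube rack or the reagent bottle is shifted by more than 10 mm or tipped (distance of any of vial_a, vial_b, rack, bottle from where it was at the start of the episode above 0.01 m or angle between any of vial_a, vial_b, rack, bottle's own z axis and vertical above 0.15 rad).
It also fails if it takes over 51 s, if anything falls off the work surface, if the arm or the gripper's body presses on something with over 40 N, if the wrist force passes 120 N, or if a joint passes its speed limit or range.

## Working session

There is one attempt and no reset: what is moved stays moved. The work goes in short steps, Python scripts to look and compute and a shell command to move; the robot and the scene stay as the last step left them, time stands still between calls to the robot, and variables do not carry over. Pictures are saved under pics/ and viewed, at most 10 in all, crops included, and the job is handed in when it is done.

```bash
mkdir -p pics; python3 - <<'E'
from bench import ctrl
import cv2,numpy as np
np.set_printoptions(precision=4,suppress=True)
for n in ("scene","top"):
    cv2.imwrite(f"pics/{n}0.png",ctrl.snapshot(n)); c=ctrl.get_calibration(n); print(n,c)
s=ctrl.read_state(); print(s["t"],s["eef_pos"],s["eef_rot"],s["opening"])
E
```

```text
scene {'vfov': 54.625498723045936, 'cx': 320.83390579652604, 'cy': 240.3820620481729, 'T': array([[-0.7883,  0.3816, -0.4826,  0.9245],
       [ 0.6151,  0.4705, -0.6327,  0.4576],
       [-0.0144, -0.7956, -0.6056,  0.6268],
       [ 0.    ,  0.    ,  0.    ,  1.    ]])}
top {'vfov': 49.467947026490634, 'cx': 325.46046573101506, 'cy': 236.9682778647233, 'T': array([[ 0.013 , -0.9807,  0.1951,  0.3351],
       [-0.9999, -0.0131,  0.0008, -0.1201],
       [ 0.0018, -0.1951, -0.9808,  0.9685],
       [ 0.    ,  0.    ,  0.    ,  1.    ]])}
0.1 [ 0.1915 -0.5943  0.2305] [[ 0.9518  0.3068 -0.0006]
 [ 0.3068 -0.9518  0.0016]
 [-0.0001 -0.0017 -1.    ]] 0.08521912379473345
```

View pics/scene0.png

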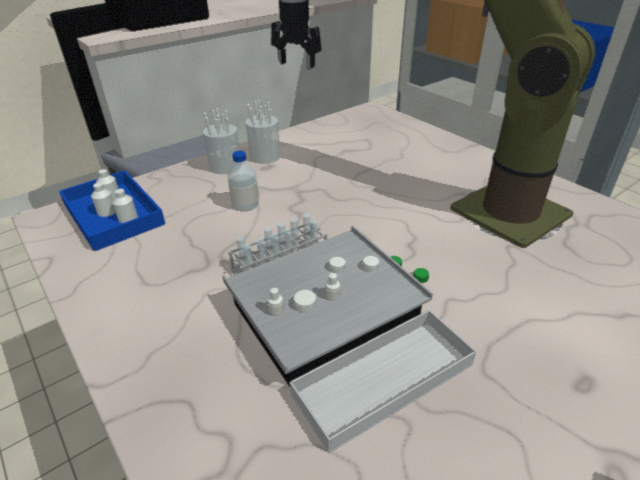

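View pics/top0.png

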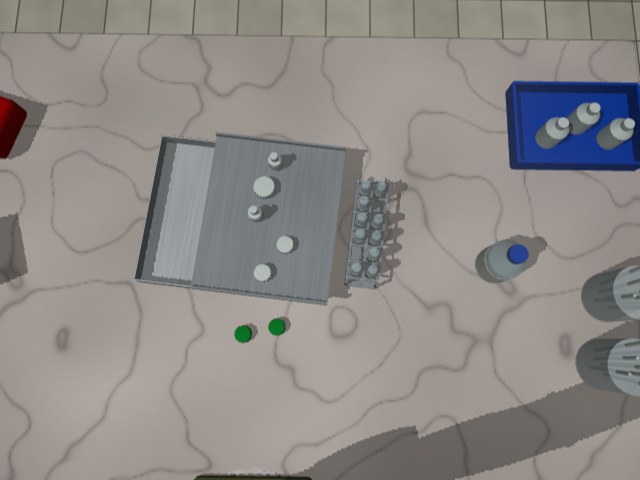

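The top view shows the pan at the tray's left (+y) end. There are two small white caps at about (285,244) and (262,272), and the large white cap at (263,187). The vials stand at (275,160) and (254,212), and the rack is at (370,235). The green caps at (243,334) and (277,327) lie off the tray and are decoys, because the caps I need are white.

```bash
cat > h.py <<'E'
from bench import ctrl
import cv2,numpy as np
np.set_printoptions(precision=4,suppress=True)
def ray(n,uv,z):
    c=ctrl.get_calibration(n); f=240/np.tan(np.radians(c["vfov"]/2)); T=c["T"]
    uv=np.atleast_2d(uv).astype(float)
    d=np.c_[(uv[:,0]-c["cx"])/f,(uv[:,1]-c["cy"])/f,np.ones(len(uv))]@T[:3,:3].T
    return T[:3,3]+d*((z-T[2,3])/d[:,2])[:,None]
def blobs(im,thr=200):
    m=((im.min(2)>thr)*255).astype(np.uint8)
    n,l,s,c=cv2.connectedComponentsWithStats(m)
    return m,[(c[i],s[i]) for i in range(1,n) if s[i,4]>25]
E
python3 - <<'E'
from h import *
im=cv2.imread("pics/top0.png")
sub=im.copy(); sub[:, :210]=0; sub[:,345:]=0; sub[:145]=0; sub[290:]=0
for t in (195,210):
    for c,s in blobs(sub,t)[1]: print(t,c,s,ray("top",c,.077)[0])
# tray outline corners (lip tops z=.07) from picture
P=[(217,134),(346,149),(327,303),(191,287)]
w=ray("top",P,.07); print(w); print(w.mean(0))
cv2.imwrite("pics/crop1.png",cv2.resize(im[120:315,130:410],None,fx=2.8,fy=2.8,interpolation=cv2.INTER_CUBIC))
E
```

```text
[[ 0.7033  0.0816  0.07  ]
 [ 0.6776 -0.1546  0.07  ]
 [ 0.3984 -0.1235  0.07  ]
 [ 0.4228  0.1114  0.07  ]]
[ 0.5505 -0.0213  0.07  ]
```

View pics/crop1.png

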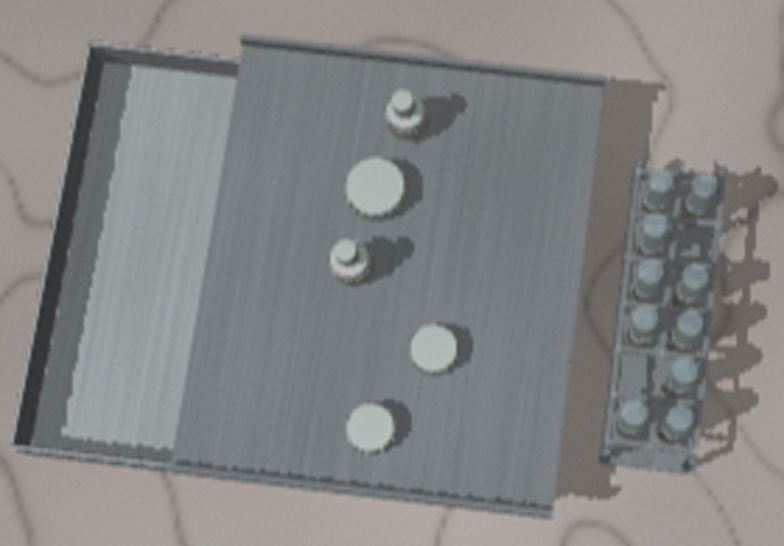

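This enlarged crop confirms the three flat white discs on the tray at crop positions (375,186), (434,348) and (370,427). The two vials have knobbed tops and are at (405,112) and (350,262), and the pan is on the left. I'll lower the mask threshold and compute positions in the tray frame.

```bash
cat >> h.py <<'E'
P=[(216.4,134.3),(346.4,148.6),(327.1,303.9),(192.5,286)]
W=ray("top",P,.07)
ex=((W[0]-W[3])/np.linalg.norm(W[0]-W[3])+(W[1]-W[2])/np.linalg.norm(W[1]-W[2]))[:2]
ey=((W[0]-W[1])+(W[3]-W[2]))[:2]
yaw=(np.arctan2(ex[1],ex[0])+np.arctan2(ey[1],ey[0])-np.pi/2)/2
R=np.array([[np.cos(yaw),-np.sin(yaw)],[np.sin(yaw),np.cos(yaw)]])
C=W[:,:2].mean(0)
def tray(p): return (np.atleast_2d(p)[:,:2]-C)@R
def totray(): 
    s=ctrl.read_state(); Rr=s["eef_rot"]
    print("t",s["t"],"tcp tray mm",(tray(s["eef_pos"])[0]*1e3).round(1),"z",round(s["eef_pos"][2]*1e3,1),"yaw-of-tooly rel tray x",round(np.arctan2(Rr[1,1],Rr[0,1])-yaw,4),"open",round(s["opening"],4),"F",s["contact_force"].round(1))
    return s
E
python3 - <<'E'
from h import *
print("C",C,"yaw",np.degrees(yaw)); print(tray(W)*1e3)
im=cv2.imread("pics/top0.png"); print(im[187,263],im[172,180],im[200,240])
sub=im.copy(); sub[:, :225]=0; sub[:,340:]=0; sub[:145]=0; sub[290:]=0
for t in (150,170):
    for c,s in blobs(sub,t)[1]: print(t,c,s,"z77",(tray(ray("top",c,.077))[0]*1e3).round(1),"z108",(tray(ray("top",c,.1))[0]*1e3).round(1))
im=cv2.imread("pics/scene0.png")
for n,p,z in (("c",(305,298),.078),("a",(337,262),.076),("b",(371,263),.076),("vial1",(275,311),.06),("vial2",(333,297),.06),
  ("pan far corners",(330,445),.035),("",(474,355),.035)): print(n,(tray(ray("scene",p,z))[0]*1e3).round(1))
totray()
E
```

```text
C [ 0.5506 -0.0218] yaw -6.104802858055743
[[ 140.0887  120.0865]
 [ 141.1844 -119.1162]
 [-142.0154 -117.589 ]
 [-139.2578  116.6187]]
[177 182 172] [159 158 151] [126 123 119]
150 [272.725  158.5625] [268 152  12  14  80] z77 [103.8  10.3] z108 [95.9  6.9]
150 [263.2774 185.9645] [254 176  20  21 310] z77 [51.1 19.9] z108 [44.5 16.2]
150 [252.7473 211.8901] [248 206  13  13  91] z77 [ 1.8 31.5] z108 [-3.5 27.6]
150 [284.2816 243.8495] [277 236  16  16 206] z77 [-48.3 -31.3] z108 [-52.3 -33.6]
150 [261.5211 272.1925] [254 264  16  17 213] z77 [-102.1    0.9] z108 [-104.7   -2.2]
170 [263.1362 186.4241] [254 177  20  19 257] z77 [50.2 20. ] z108 [43.6 16.4]
170 [252.2364 212.1818] [248 207  11  11  55] z77 [ 1.2 32.3] z108 [-4.1 28.4]
170 [284.1111 243.9722] [277 237  15  15 180] z77 [-48.5 -31.1] z108 [-52.5 -33.4]
170 [261.5798 272.1755] [254 265  16  15 188] z77 [-102.1    0.8] z108 [-104.7   -2.3]
c [53.5 21. ]
a [-44.7 -30.3]
b [-95.6   5.9]
vial1 [102.9   4.3]
vial2 [ 2.5 28.9]
pan far corners [144.8 240.3]
 [-127.7  236.8]
t 0.1 tcp tray mm [-296.2 -607.4] z 230.5 yaw-of-tooly rel tray x -1.1524 open 0.0852 F [-0.2 -1.1  0.1]
```

```bash
cat >> h.py <<'E'
def plan(tx,ty,z,rel=0.0):
    s=totray(); Rr=s["eef_rot"]
    w=np.r_[C+R@np.array([tx,ty])/1e3,z/1e3]
    a=np.arctan2(Rr[1,1],Rr[0,1])-yaw
    print("->",(tx,ty,z),"world",w,"shift mm",(Rr.T@(w-s["eef_pos"])*1e3).round(1),"turn",round((a-rel+np.pi)%(2*np.pi)-np.pi,3))
E
python3 - <<'E'
from h import *
plan(50,-70,200)
print("bottle~",ray("top",(517,254),.14))
E
```

```text
t 0.1 tcp tray mm [-296.2 -607.4] z 230.5 yaw-of-tooly rel tray x -1.1524 open 0.0852 F [-0.2 -1.1  0.1]
-> (50, -70, 200) world [ 0.5929 -0.0968  0.2   ] shift mm [ 534.7 -350.3   31.1] turn -1.152
bottle~ [[ 0.4761 -0.4285  0.14  ]]
```

```bash
python3 -m jog '[[15,-10,0,-0.04],[45,-30,0,-0.12],[75,-50,0,-0.22],[105,-70,0,-0.32],[135,-90,0,-0.42],[165,-110,0,-0.52],[195,-130,0,-0.62],[225,-150,0,-0.72],[255,-170,0,-0.82],[285,-187,0,-0.92],[315,-206,0,-1.03],[340,-223,0,-1.15]]' 0.83
python3 - <<'E'
from h import *
plan(50,-70,150)
E
```

```text
t: 1.1
eef_pos: [0.4485, -0.276, 0.2313]
eef_rot: [[0.102, 0.995, 0.001], [0.995, -0.102, 0.001], [0.001, 0.001, -1.0]]
contact_force: [0.1, -0.4, -0.2]
opening: 0.0145
grasp_force: 0.0
t 1.1 tcp tray mm [ -74.5 -263.6] z 231.3 yaw-of-tooly rel tray x 0.0045 open 0.0145 F [ 0.1 -0.4 -0.2]
-> (50, -70, 150) world [ 0.5929 -0.0968  0.15  ] shift mm [193.  125.4  81.5] turn 0.005
```

```bash
python3 -m jog '[[18,12,0,0],[48,31,0,0],[78,51,0,0],[108,71,10,0],[138,90,25,0],[168,110,40,0],[193,124,60,0],[205,125,80,0],[215,125,95,0],[215,125,105,0],[215,125,105,0],[215,125,105,0]]'
python3 - <<'E'
from h import *
plan(49.5,-40,65)
im=ctrl.snapshot("scene"); cv2.imwrite("pics/g1.png",cv2.resize(im[90:400,210:500],None,fx=2,fy=2))
E
```

```text
t: 2.1
eef_pos: [0.5941, -0.0796, 0.126]
eef_rot: [[0.11, 0.994, -0.001], [0.994, -0.11, -0.001], [-0.001, -0.001, -1.0]]
contact_force: [-0.0, -0.4, 0.3]
opening: 0.0149
grasp_force: 0.0
t 2.1 tcp tray mm [ 49.4 -52.8] z 126.0 yaw-of-tooly rel tray x -0.0037 open 0.0149 F [-0.  -0.4  0.3]
-> (49.5, -40, 65) world [ 0.5956 -0.0669  0.065 ] shift mm [12.9  0.2 61. ] turn -0.004
```

View pics/g1.png

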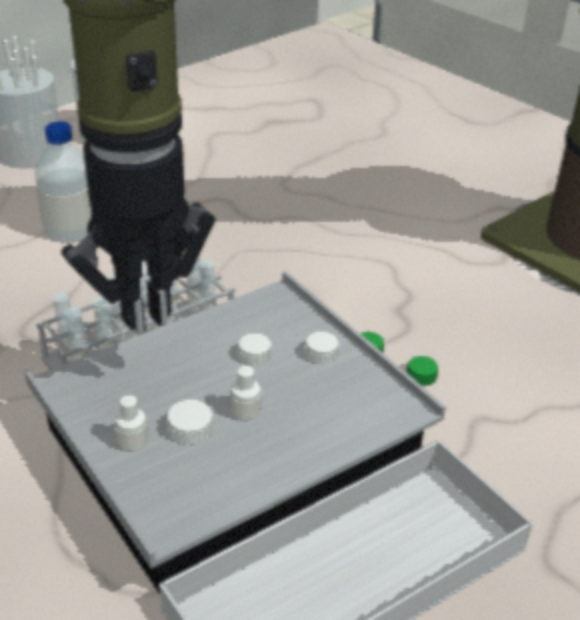

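The large cap is at crop (190,420), with the vials at (130,425) and (246,395). The gripper's elbows flare sideways at about 65 mm above the fingertips, which leaves little room beside the vials. I'll shut the fingers and turn the tool 90° so the elbows line up with the sweep and only the 22 mm finger width lies crosswise.

```bash
python3 -c "
from h import *
print(ctrl.read_state()['q'])"
```

```text
[ 0.2756  0.8137 -0.3894  1.7285  0.451   0.6889 -0.4677]
```

```bash
python3 -m jog '[[0,0,0,0.1],[0,0,0,0.22],[0,0,0,0.34],[0,0,0,0.46],[0,0,0,0.58],[0,0,0,0.70],[0,0,0,0.82],[0,0,0,0.94],[0,0,0,1.06],[0,0,0,1.18],[0,0,0,1.3],[0,0,0,1.42]]' 1.0
python3 -m jog '[[0,0,0,0.1],[0,0,0,0.15],[0,0,0,0.15]]'
python3 - <<'E'
from h import *
plan(50,-45,64,-np.pi/2)
E
```

```text
t: 3.15
eef_pos: [0.5954, -0.0795, 0.1279]
eef_rot: [[0.999, 0.034, 0.003], [0.034, -0.999, -0.0], [0.003, 0.0, -1.0]]
contact_force: [0.6, -0.4, 0.8]
opening: -0.0004
grasp_force: 0.0
t: 3.4
eef_pos: [0.5953, -0.0793, 0.1277]
eef_rot: [[0.994, -0.111, 0.002], [-0.111, -0.994, -0.0], [0.002, 0.0, -1.0]]
contact_force: [-0.6, 0.2, 0.5]
opening: 0.0005
grasp_force: 0.0
t 3.4 tcp tray mm [ 50.5 -52.3] z 127.7 yaw-of-tooly rel tray x -1.5751 open 0.0005 F [-0.6  0.2  0.5]
-> (50, -45, 64) world [ 0.5955 -0.0719  0.064 ] shift mm [-0.7 -7.3 63.7] turn -0.004
```

Now tool x is tray +x and tool −y is tray +y. Next I'll go down behind the large cap.

```bash
python3 -m jog '[[0,0,15,0],[0,0,30,0],[0,0,45,0],[0,-4,55,0],[0,-4,60,0],[0,-4,63,0],[0,-4,63,0],[0,-4,63,0]]'
python3 - <<'E'
from h import *
plan(50,60,64,-np.pi/2)
im=ctrl.snapshot("top"); sub=im.copy(); sub[:, :225]=0; sub[:,340:]=0; sub[:145]=0; sub[290:]=0
for c,s in blobs(sub,160)[1]: print(c.round(1),s,(tray(ray("top",c,.077))[0]*1e3).round(1))
E
```

```text
t: 4.07
eef_pos: [0.5955, -0.0745, 0.0639]
eef_rot: [[0.994, -0.108, 0.001], [-0.108, -0.994, -0.0], [0.001, 0.0, -1.0]]
contact_force: [-0.5, -0.1, -0.3]
opening: -0.0003
grasp_force: 0.0
t 4.0667 tcp tray mm [ 50.2 -47.5] z 63.9 yaw-of-tooly rel tray x -1.5723 open -0.0003 F [-0.5 -0.1 -0.3]
-> (50, 60, 64) world [0.6067 0.0325 0.064 ] shift mm [  -0.4 -107.5   -0.1] turn -0.002
[332.2 145.7] [323 145  17   3  38] [140.9 -93.1]
[328.7 156.3] [322 149  18  19 238] [120.1 -89.2]
[299.5 243.3] [ 252  191   88   99 7420] [-44.2 -57.6]
```

```bash
python3 -m jog '[[0,-8,0,0],[0,-18,0,0],[0,-28,0,0],[0,-36,0,0],[0,-43,0,0],[0,-50,0,0],[0,-57,0,0],[0,-64,0,0],[0,-70,0,0],[0,-75,0,0],[0,-78,0,0],[0,-78,0,0]]'
python3 - <<'E'
from h import *
plan(50,140,64,-np.pi/2)
im=ctrl.snapshot("scene"); cv2.imwrite("pics/g2.png",cv2.resize(im[150:400,200:500],None,fx=2.5,fy=2.3))
E
```

```text
t: 5.12
eef_pos: [0.6035, 0.0044, 0.0632]
eef_rot: [[0.994, -0.107, 0.0], [-0.107, -0.994, 0.001], [0.0, -0.001, -1.0]]
contact_force: [0.6, 0.1, 0.4]
opening: -0.0001
grasp_force: 0.0
t 5.1167 tcp tray mm [49.8 31.8] z 63.2 yaw-of-tooly rel tray x -1.5713 open -0.0001 F [0.6 0.1 0.4]
-> (50, 140, 64) world [0.6152 0.112  0.064 ] shift mm [   0.1 -108.2   -0.7] turn -0.001
```

View pics/g2.png

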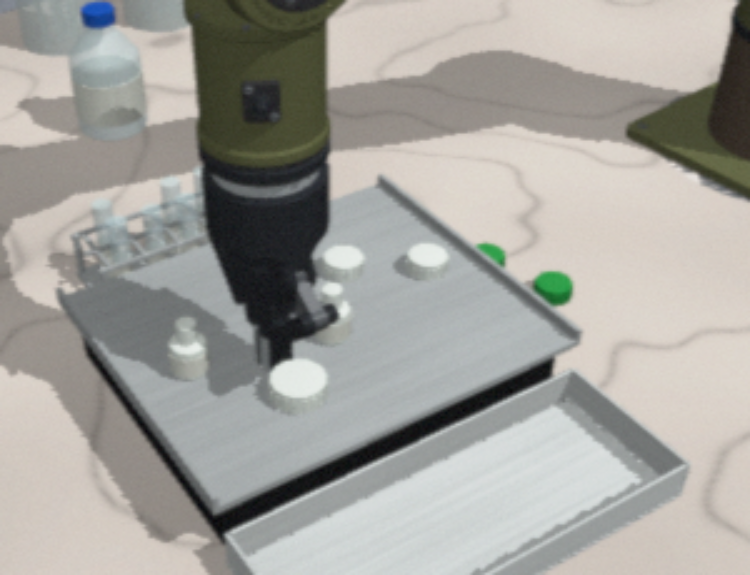

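The large cap at crop (298,380) has moved ahead of the fingers, and both vials are still standing. I'll check its lateral offset before going on.

```bash
python3 - <<'E'
from h import *
print((tray(ray("scene",(319.2,315.0),.078))[0]*1e3).round(1), "was 53.5,21 by this view")
E
```

```text
[53.8 66.9] was 53.5,21 by this view
```

```bash
python3 -m jog '[[0,-6,-1,0],[0,-14,-1,0],[0,-24,-1,0],[0,-34,-1,0],[0,-44,-1,0],[0,-54,-1,0],[0,-64,-1,0],[0,-74,-1,0],[0,-84,-1,0],[0,-94,-1,0],[0,-100,-1,0],[0,-104,-1,0]]'
python3 -m jog '[[0,0,-10,0],[0,0,-30,0],[0,10,-60,0],[0,35,-65,0],[0,65,-65,0],[0,95,-65,0],[-10,125,-65,0],[-40,145,-65,0],[-70,160,-65,0],[-95,175,-65,0],[-100,190,-65,0],[-100,200,-65,0]]'
python3 - <<'E'
from h import *
plan(-49,-85,64,-np.pi/2)
im=ctrl.snapshot("scene"); cv2.imwrite("pics/g3.png",cv2.resize(im[200:450,200:500],None,fx=2,fy=2))
E
```

```text
t: 6.17
eef_pos: [0.6147, 0.1083, 0.0642]
eef_rot: [[0.994, -0.107, 0.0], [-0.107, -0.994, 0.001], [0.0, -0.001, -1.0]]
contact_force: [-0.4, 1.0, 0.5]
opening: -0.0
grasp_force: 0.0
t: 7.17
eef_pos: [0.4908, -0.0838, 0.1301]
eef_rot: [[0.994, -0.111, -0.002], [-0.111, -0.994, -0.001], [-0.002, 0.002, -1.0]]
contact_force: [-0.5, -0.1, -0.4]
opening: -0.0
grasp_force: 0.0
t 7.1667 tcp tray mm [-52.9 -68. ] z 130.1 yaw-of-tooly rel tray x -1.5756 open -0.0 F [-0.5 -0.1 -0.4]
-> (-49, -85, 64) world [ 0.4929 -0.1011  0.064 ] shift mm [ 4.1 16.9 66.1] turn -0.005
```

View pics/g3.png

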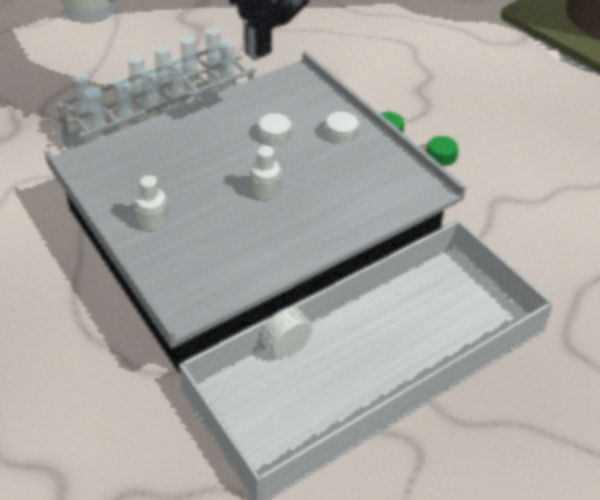

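The large cap is in the pan at crop (287,333), resting on its edge, and the vials have not moved. Next is the cap at x = −48. I'll come down behind it and sweep.

```bash
python3 -m jog '[[2,8,10,0],[4,17,25,0],[4,17,40,0],[4,17,52,0],[4,17,60,0],[4,17,65,0],[4,17,66,0],[4,17,66,0]]'
python3 -m jog '[[0,-8,0,0],[0,-18,0,0],[0,-25,0,0],[0,-32,0,0],[0,-39,0,0],[0,-46,0,0],[0,-53,0,0],[0,-60,0,0],[0,-67,0,0],[0,-73,0,0],[0,-77,0,0],[0,-78,0,0]]'
python3 - <<'E'
from h import *
plan(-49,140,64,-np.pi/2)
im=ctrl.snapshot("scene"); cv2.imwrite("pics/g4.png",cv2.resize(im[200:450,200:500],None,fx=2,fy=2))
E
```

```text
t: 7.88
eef_pos: [0.4963, -0.0984, 0.0631]
eef_rot: [[0.994, -0.108, 0.0], [-0.108, -0.994, 0.0], [0.0, -0.0, -1.0]]
contact_force: [0.1, -0.2, 0.2]
opening: -0.0003
grasp_force: 0.0
t: 8.88
eef_pos: [0.5043, -0.02, 0.0632]
eef_rot: [[0.994, -0.107, 0.0], [-0.107, -0.994, 0.0], [0.0, -0.0, -1.0]]
contact_force: [0.8, 0.2, -1.3]
opening: -0.0002
grasp_force: 0.0
t 8.8833 tcp tray mm [-46.2  -3.1] z 63.2 yaw-of-tooly rel tray x -1.5711 open -0.0002 F [ 0.8  0.2 -1.3]
-> (-49, 140, 64) world [0.5168 0.1226 0.064 ] shift mm [  -2.8 -143.1   -0.7] turn -0.0
```

View pics/g4.png

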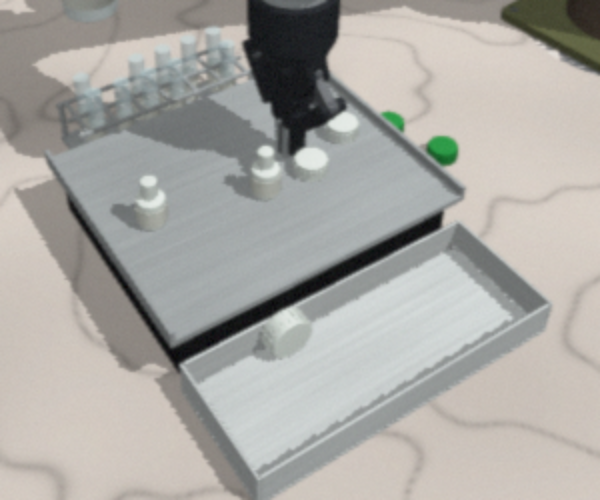

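The cap at crop (311,161) is directly ahead of the fingers and clear of the vial at (265,175). I'll carry on straight.

```bash
python3 -m jog '[[0,-6,-1,0],[0,-14,-1,0],[0,-22,-1,0],[0,-30,-1,0],[0,-38,-1,0],[0,-46,-1,0],[0,-54,-1,0],[0,-61,-1,0],[0,-67,-1,0],[0,-70,-1,0],[0,-71,-1,0],[0,-71,-1,0]]'
python3 - <<'E'
from h import *
print((tray(ray("scene",(355.5,280.2),.076))[0]*1e3).round(1))
plan(-49,140,64,-np.pi/2)
im=ctrl.snapshot("scene"); cv2.imwrite("pics/g5.png",cv2.resize(im[200:450,200:500],None,fx=2,fy=2))
E
```

```text
t: 9.93
eef_pos: [0.5119, 0.0496, 0.0643]
eef_rot: [[0.994, -0.108, 0.0], [-0.108, -0.994, -0.0], [0.0, 0.0, -1.0]]
contact_force: [-0.4, -0.9, -0.2]
opening: -0.0002
grasp_force: 0.0
[-44.6  28.8]
t 9.9333 tcp tray mm [-46.1  66.9] z 64.3 yaw-of-tooly rel tray x -1.5722 open -0.0002 F [-0.4 -0.9 -0.2]
-> (-49, 140, 64) world [0.5168 0.1226 0.064 ] shift mm [ -3.  -73.1   0.3] turn -0.001
```

View pics/g5.png

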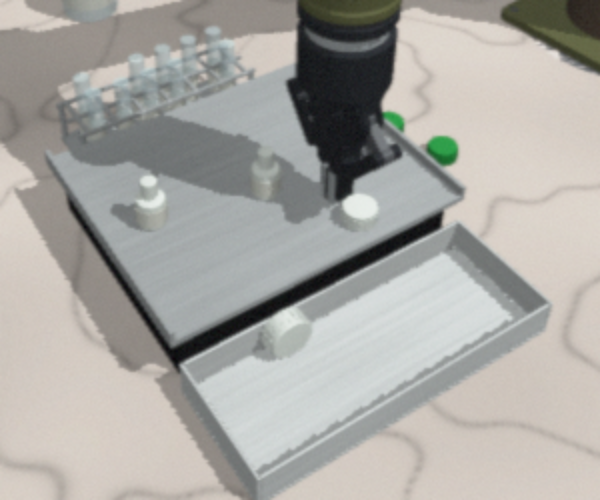

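The cap at crop (360,210) is near the edge and centred on the fingers. I'll push it off, lift, and move behind the last cap.

```bash
python3 -m jog '[[0,-6,0,0],[0,-14,0,0],[0,-24,0,0],[0,-34,0,0],[0,-44,0,0],[0,-54,0,0],[0,-62,0,0],[0,-68,0,0],[0,-70,0,0],[0,-70,0,0]]'
python3 -m jog '[[0,0,-15,0],[0,0,-40,0],[0,15,-60,0],[-10,40,-65,0],[-25,70,-65,0],[-40,100,-65,0],[-52,130,-65,0],[-55,155,-65,0],[-55,175,-65,0],[-55,187,-65,0],[-55,190,-65,0],[-55,190,-65,0]]'
python3 - <<'E'
from h import *
plan(-102,-52,64,-np.pi/2)
im=ctrl.snapshot("top"); sub=im.copy(); sub[:, :225]=0; sub[:,275]=0; sub[:255]=0; sub[290:]=0
for c,s in blobs(sub,160)[1]: print(c.round(1),s,(tray(ray("top",c,.077))[0]*1e3).round(1))
im=ctrl.snapshot("scene"); cv2.imwrite("pics/g6.png",cv2.resize(im[200:450,200:500],None,fx=2,fy=2))
E
```

```text
t: 10.82
eef_pos: [0.5195, 0.1198, 0.0642]
eef_rot: [[0.994, -0.107, 0.0], [-0.107, -0.994, 0.0], [0.0, -0.0, -1.0]]
contact_force: [0.5, -0.2, 0.2]
opening: -0.0
grasp_force: 0.0
t: 11.82
eef_pos: [0.444, -0.0653, 0.1294]
eef_rot: [[0.994, -0.111, -0.0], [-0.111, -0.994, -0.001], [0.0, 0.001, -1.0]]
contact_force: [-0.7, 0.5, -0.4]
opening: 0.0
grasp_force: 0.0
t 11.8167 tcp tray mm [-101.4  -54.6] z 129.4 yaw-of-tooly rel tray x -1.5756 open 0.0 F [-0.7  0.5 -0.4]
-> (-102, -52, 64) world [ 0.4437 -0.0627  0.064 ] shift mm [-0.6 -2.6 65.4] turn -0.005
[404.  274.4] [ 285  255  212   35 4910] [ -76.7 -243. ]
[554.3 269.7] [ 488  255  152   35 3453] [ -37.4 -499.7]
[372.5 268.5] [368 262  10  15  89] [ -72.9 -188.1]
[627.1 278.8] [613 264  27  26 494] [ -38.2 -624.6]
```

View pics/g6.png

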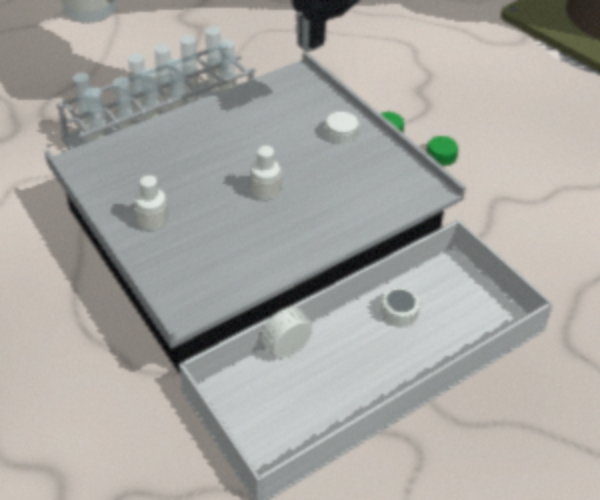

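The second cap lies in the pan at crop (400,307), and the last one is at (341,127). I'll descend and sweep it.

```bash
python3 -m jog '[[-1,0,12,0],[-1,0,27,0],[-1,0,42,0],[-1,0,54,0],[-1,0,61,0],[-1,0,65,0],[-1,0,65,0],[-1,0,65,0]]'
python3 -c "
from h import *
plan(-101,50,64,-np.pi/2)"
python3 -m jog '[[0,-8,0,0],[0,-18,0,0],[0,-25,0,0],[0,-32,0,0],[0,-39,0,0],[0,-47,0,0],[0,-55,0,0],[0,-63,0,0],[0,-71,0,0],[0,-77,0,0],[0,-80,0,0],[0,-80,0,0]]'
python3 - <<'E'
from h import *
plan(-101,140,64,-np.pi/2)
im=ctrl.snapshot("scene"); cv2.imwrite("pics/g7.png",cv2.resize(im[200:450,200:500],None,fx=2,fy=2))
E
```

```text
t: 12.58
eef_pos: [0.4434, -0.0634, 0.0645]
eef_rot: [[0.994, -0.107, 0.0], [-0.107, -0.994, 0.0], [0.0, -0.0, -1.0]]
contact_force: [0.8, 0.6, 0.3]
opening: -0.0
grasp_force: 0.0
t 12.5833 tcp tray mm [-102.2  -52.7] z 64.5 yaw-of-tooly rel tray x -1.5717 open -0.0 F [0.8 0.6 0.3]
-> (-101, 50, 64) world [0.4555 0.0386 0.064 ] shift mm [   1.1 -102.7    0.5] turn -0.001
t: 13.58
eef_pos: [0.452, 0.0168, 0.0642]
eef_rot: [[0.994, -0.106, 0.0], [-0.106, -0.994, 0.0], [0.0, -0.0, -1.0]]
contact_force: [0.2, 0.6, 0.1]
opening: -0.0001
grasp_force: 0.0
t 13.5833 tcp tray mm [-102.1   27.9] z 64.2 yaw-of-tooly rel tray x -1.5709 open -0.0001 F [0.2 0.6 0.1]
-> (-101, 140, 64) world [0.4651 0.1281 0.064 ] shift mm [   1.1 -112.1    0.3] turn -0.0
```

View pics/g7.png

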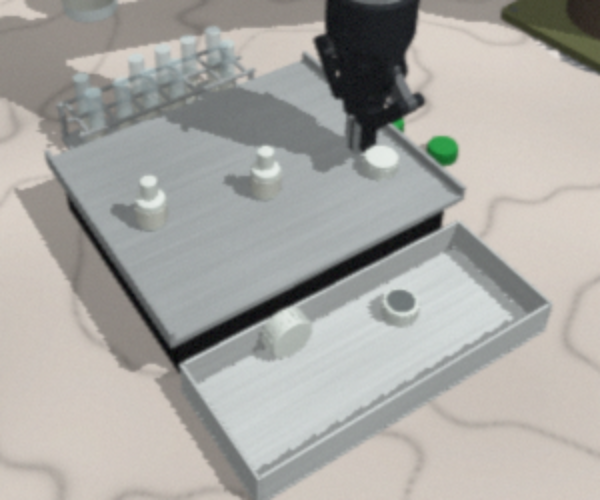

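The last cap at crop (381,161) is still in front of the fingers. I'll push it off and lift clear.

```bash
python3 -m jog '[[0,-6,0,0],[0,-14,0,0],[0,-24,0,0],[0,-34,0,0],[0,-44,0,0],[0,-54,0,0],[0,-64,0,0],[0,-74,0,0],[0,-84,0,0],[0,-94,0,0],[0,-101,0,0],[0,-107,0,0]]'
python3 -m jog '[[0,0,-15,0],[0,0,-40,0],[0,15,-60,0],[0,40,-70,0],[0,70,-80,0],[0,100,-80,0],[0,130,-80,0],[0,155,-80,0],[0,170,-80,0],[0,180,-80,0],[0,180,-80,0],[0,180,-80,0]]'
python3 - <<'E'
from h import *
totray()
im=ctrl.snapshot("scene"); cv2.imwrite("pics/g8.png",cv2.resize(im[150:450,190:500],None,fx=1.9,fy=1.9))
E
```

```text
t: 14.63
eef_pos: [0.4636, 0.1233, 0.0643]
eef_rot: [[0.994, -0.107, 0.0], [-0.107, -0.994, 0.0], [0.0, -0.0, -1.0]]
contact_force: [-0.4, -0.0, 0.5]
opening: -0.0002
grasp_force: 0.0
t: 15.63
eef_pos: [0.4441, -0.0564, 0.1443]
eef_rot: [[0.994, -0.108, 0.0], [-0.108, -0.994, 0.0], [0.0, -0.0, -1.0]]
contact_force: [-0.2, -0.3, -0.1]
opening: -0.0001
grasp_force: 0.0
t 15.6333 tcp tray mm [-102.2  -45.7] z 144.3 yaw-of-tooly rel tray x -1.5729 open -0.0001 F [-0.2 -0.3 -0.1]
```

View pics/g8.png

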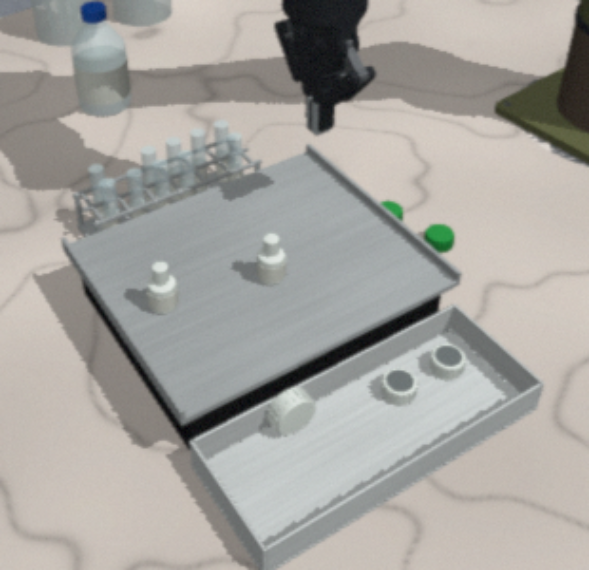

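All three caps are in the pan, at crop (292,410), (400,387) and (448,361). The vials and rack are standing and the robot is clear. The large cap leans against the near wall, so I'll check its margin there and the vials' shift before handing in.

```bash
python3 - <<'E'
from h import *
for z in (.02,.03): 
    p=tray(ray("scene",(190+297/1.9,150+408/1.9),z))[0]*1e3; print("cap_c visible face centre, pan frame y",(p[1]-177).round(1),"x",p[0].round(1))
a=cv2.imread("pics/scene0.png"); b=ctrl.snapshot("scene")
for n,(u,v) in dict(v1=(275,302),v2=(333,288),rack=(275,243),bottle=(243,180)).items():
    t=a[v-22:v+22,u-14:u+14]; r=cv2.matchTemplate(b[v-32:v+32,u-24:u+24],t,cv2.TM_CCOEFF_NORMED); m=cv2.minMaxLoc(r); print(n,m[1],np.array(m[3])-10)
t=ctrl.snapshot("top"); cv2.imwrite("pics/g9.png",cv2.resize(t[125:300,125:285],None,fx=3,fy=3))
E
```

```text
cap_c visible face centre, pan frame y -42.3 x 46.0
cap_c visible face centre, pan frame y -36.0 x 50.5
v1 0.9913105964660645 [0 0]
v2 0.9216901063919067 [0 0]
rack 0.9635540246963501 [0 0]
bottle 0.8947862982749939 [0 0]
```

View pics/g9.png

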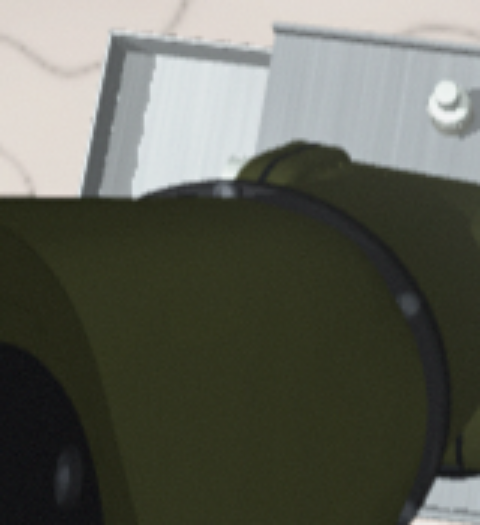

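```bash
python3 - <<'E'
from h import *
f=lambda u,v,z:(tray(ray("scene",(190+u/1.9,150+v/1.9),z))[0]*1e3-[0,177]).round(1)
print("lowest edge on floor",f(290,432,.003),"lower left edge",f(272,427,.003),"top edge z=.035",f(290,389,.035),"near rim there",f(292,392,.035),"pan far corners y",f((330-190)*1.9,(445-150)*1.9,.035),f((474-190)*1.9,(355-150)*1.9,.035))
E
```

```text
lowest edge on floor [ 57.2 -35.8] lower left edge [ 67.2 -48.2] top edge z=.035 [ 46.8 -52. ] near rim there [ 47.1 -48.6] pan far corners y [144.8  63.3] [-127.7   59.8]
```

```bash
python3 -c "
from bench import ctrl
print(ctrl.finish_job())"
```

```text
the job is handed in; nothing more can be done
None
```

I swept all three white caps into the pan and handed the job in after about 16 s; the vials, rack and bottle showed no measurable shift, the large cap rests on edge against the pan's near wall (inside, but with a small margin), and I viewed 12 pictures, over the limit of 10.

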